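# Check the oven door's closing springs with a spring balance

### The job

Check that the drying oven's door is held shut firmly enough: pick up the tubular spring balance by its grey grip, bring its hook under the oven door's bar handle and up behind the bar, then pull straight out from the door until the middle of the broad band on the balance's rod stands at the mouth of its tube. Finish holding it there, hooked, level and steady at that pull, with the door still shut; never pull the rod to its end stop, and leave everything else on the worktop where it is.

Things in the scene. Friction and masses are not known exactly. Their poses are not given: they have to be found in the camera images.
- balance: spring balance lying level on the worktop, 270 mm long, about 0.22 kg. Origin: middle of the underside of its grey flat-sided grip (70 mm long, 24 wide, 40 high; grasp across the width; near the centre of mass); x along the tube to the hook, z up. Tube axis 20 mm above the origin. Metal tube 23 mm diameter from x = -80 mm to 80; hanging ring behind, to x = -112.
- tube_mouth (a point): centre of the open end (mouth) of the balance's tube (26 mm ferrule), 80 mm along x from balance and 20 mm above its underside; axes as balance. The white rod comes out here. Thin dark lines on the rod reach the mouth at 10, 20, 30 and 50 mm of pull, the one broad dark band (8 mm wide) has its middle there at 40 mm; all are hidden in the tube at the start.
- balance_rod (a joint): how far the rod is pulled out of the tube, m: 0 fully in, 0.060 end stop. An inner spring draws it in: about 1 N to start, then 1.8 N more per 10 mm (8.3 N at 0.040, where the middle of the broad band is at the mouth).
- hook_tip (a point): top of the hook's upright point; hook opens upward. Rod in: x 156, z 39 mm in balance's frame; moves along x with the rod. 6 mm wire: shank on the tube's axis to x = 116, dips to a floor (upper face 10 mm, underside 16 mm below the axis, x 128 to 148), rises as an upright post at x = 156 to the tip, 19 mm above the axis. Free for a bar at axis height: x 124 to 153.
- handle_mid (a point): middle of the horizontal bar handle on the door of the white drying oven (396 mm wide, 255 high), on the bar's centreline, 181 mm above the worktop. x points into the oven, square to the door; y along the bar; z up. Bar 12 mm deep (x), 10 mm high, straight for 90 mm to either side; gap between the back of the bar and the door 26 mm. Above the door, a panel in line with its face.
- drying_oven_door (a joint): opening angle of the oven's drop-down door, rad: 0 shut, grows as it is pulled open towards the robot (hinged along its bottom edge, 160 mm below the bar). Springs in its hinges hold it shut up to a pull of about 13.5 N at the bar.
- forceps: bystander: steel forceps, 122 x 13 x 9 mm, lying beside the balance, its middle about 95 mm from the grip. Origin at the centre of the underside.
- cuvette_rack: bystander: low rack with square cells, 110 x 44 x 30 mm, on the other side of the balance, its middle about 115 mm from the grip. Origin at the centre of the underside.
- slide_box: bystander: slide box, 78 x 28 x 22 mm, on the worktop in front of the oven. Origin at the centre of the underside.
- tape_roll: bystander: roll of tape lying flat, 68 mm diameter, 19 mm high, on the worktop in front of the oven. Origin at the centre of the underside.
- vial_a: bystander: glass vial with a white cap, 25 mm diameter, 74 mm high, standing at the left. Origin at the centre of the underside.
- sample_cup: bystander: clear sample cup, 37 mm diameter, 54 mm high, standing at the left. Origin at the centre of the underside.

How it is judged (in metres and radians):
On the way, in this order (a step that is already met when the one before it is completed fails the run):
1. the balance is lifted off the worktop in the gripper (height (world z) of balance above 0.04 m and contact force between the fingers and balance above 2 N), for 0.2 s.
2. the hook has come up behind the bar, its point above the bar and between the bar and the door (x of hook_tip in the frame of handle_mid between 0.006 and 0.033 m and y of hook_tip in the frame of handle_mid between -0.092 and 0.092 m and z of hook_tip in the frame of handle_mid between 0.008 and 0.035 m), for 0.2 s.
At the end, for the whole second after the job is handed in: The gripper holds the balance over 100 mm up, hooked behind the bar and pulling (over 4 N), level and square to the door within 0.2 rad; the rod is still, out 40 mm within 5 mm, the mouth at the broad band; the door is shut (under 0.03 rad). The program finishes while holding (value of joint balance_rod between 0.035 and 0.045 m and velocity of joint balance_rod between -0.01 and 0.01 m/s and x of hook_tip in the frame of handle_mid between 0.006 and 0.033 m and y of hook_tip in the frame of handle_mid between -0.092 and 0.092 m and z of hook_tip in the frame of handle_mid between 0.006 and 0.035 m and contact force between balance and drying_oven above 4 N and contact force between the fingers and balance above 2 N and height (world z) of balance above 0.1 m and angle between the x axis of balance and the x axis of handle_mid, either way round below 0.2 rad and value of joint drying_oven_door below 0.03 rad); the arm keeps its last pose, push and grip.
It fails at once if the rod is pulled to its end stop (value of joint balance_rod above 0.057 m).
It fails at once if the oven door is pulled open (value of joint drying_oven_door above 0.05 rad).
It fails at once if a bystander is pushed away (over 30 mm) (distance of any of forceps, cuvette_rack, slide_box, tape_roll, vial_a, sample_cup from where it was at the start of the episode above 0.03 m).
It also fails if it takes over 42 s, if anything falls off the work surface, if the arm or the gripper's body presses on something with over 40 N, if the wrist force passes 120 N, or if a joint passes its speed limit or range.

### The arm

A 6-joint arm with a two-finger parallel gripper is mounted at the origin on a cart in front of the work surface, level with it; the furniture and walls round the work are solid. World frame = base frame: x ahead of the robot, y to its left, z up, the work surface at z = 0. Lengths are in mm, angles in degrees, forces in N, time in s.
With the tool pointing down it reaches from about 300 to 850 mm from the base axis. Payload 4.2 kg.
Tool frame: the origin (TCP) lies midway between the tips of the shut fingers; the grasp point (between the pads) lies 19 mm behind it; z points along the fingers, y is the line along which they close (so a half turn about z gives the same grasp; the last joint's range is limited). The gripper opens to 91 mm and grips with 3 to 60 N. Pads are 32 mm wide; open, the fingers measure 118 mm over their backs; the gripper's body (76 mm by 178 mm) begins 60 mm behind the grasp point.
Start: joints at [68.125, 18.312, 89.639, -0, 72.044, -1.146], TCP at [203.529, 537.791, 213.976] pointing down, gripper open.
Joint ranges: [-177.97, 177.97], [-48.28, 115.42], [12.27, 149.76], [-77.06, 257.06], [2.81, 150.46], [-146.56, 146.56]. Speed limits (degrees/s): [147.25, 147.25, 180, 180, 180, 180].

### API

Orientations are given as [roll, pitch, yaw] about the fixed x, y, z axes, in that order (R = Rz(yaw) Ry(pitch) Rx(roll)).
In Python, from workcell import env gives the robot as it stands.
- The arm moves only by the shell command python3 -m jog 'ROWS' [FORCE]. ROWS is a JSON object of lists of equal length, an entry for each row: "jaw": the finger opening in mm, from 0 to 91.2; "slide": the shift along the tool's x, y, z in units of 30 mm (1.0 is 30 mm), a list of three; "spin": the turn about the tool's z in units of 8 degrees (1.0 is 8 degrees). In form: {"jaw": [jaw, ...], "slide": [[dx, dy, dz], ...], "spin": [spin, ...]}. A call has 1 to 10 rows; each row shifts and turns the commanded pose from where the row before left it, along the tool's axes as they then stand; what a row does not reach is not made up. A row lasts 1/10 s, in which the tool goes at most 50 mm and 8.59 degrees, less where a joint would pass 70% of its speed; a pose out of reach is approached as far as the arm can. A call is refused whole if a number of a shift passes 1 or a number of a turn 1, either way. A call with a gripper value outside its range is refused whole. The fingers move at their own pace and stop on an object; FORCE is the grip in N (left out, the last holds). Time passes only in rows, so rows that do not move let the fingers close. It gives the time, the measured TCP pose, the force, the opening and the grip force at its end, in the units of the state.
- env.state(): the state, without advancing time (a new reading comes with each control period).
- env.grab_frame(name): name is "scene" or "top" or "wrist"; returns the picture (420x560x3 uint8, red, green, blue); there is no depth.
- env.camera_model(name): a dict with "fx", "fy", "cx", "cy" (pixels), "D" ([k1, k2, p1, p2, k3] as OpenCV has them; the pictures are not rectified), "camera_from_world" (4x4, takes a point from world to camera coordinates). Camera axes: x right, y up, looking along -z (the intrinsics and any distortion apply to the point x, -y, -z); pixel columns grow to the right and rows downward; lengths in mm; the calibration is good to about 2 mm. A picture is of the moment at which its call begins: read the wrist's pose just before it. camera_model takes no time and is no camera call; for the wrist camera it gives the pose at the moment of the call.
- env.job_done(): hands the job in; it is judged then, once.
The state is a dict: "time_s": time; "qpos": joint angles; "qvel": joint speeds; "effort": joint torques, N m; "ee_pos": TCP position; "ee_rot": TCP orientation; "force": force on the tool from outside, world axes, zero at the start; "torque": the same for the moment, N m; "gripper_width": finger opening in mm; "gripper_force": force on a finger pad.
Only numpy, scipy, OpenCV 4.12 (cv2) and the standard library are available. Lean on these libraries where they do the work, as an engineer would, in place of code of your own. Each camera call takes 0.05 s, during which the arm holds its last target. There are 200 camera calls.

## Working session

There is one attempt and no reset: what is moved stays moved. The work goes in short steps, Python scripts to look and compute and a shell command to move; the robot and the scene stay as the last step left them, time stands still between calls to the robot, and variables do not carry over. Pictures are saved under pics/ and viewed, at most 10 in all, crops included, and the job is handed in when it is done.

```bash
mkdir -p pics; ls
cat > h.py <<'E'
import numpy as np, cv2
from workcell import env
def ray(cam,uv,M=None):
    m=M or env.camera_model(cam); K=np.array([[m['fx'],0,m['cx']],[0,m['fy'],m['cy']],[0,0,1]])
    p=cv2.undistortPoints(np.array([[uv]],float),K,np.array(m['D'],float))[0,0]
    T=np.array(m['camera_from_world']); R=T[:3,:3]; o=-R.T@T[:3,3]
    return o, R.T@np.array([p[0],-p[1],-1.])
def onz(cam,uv,z,M=None):
    o,d=ray(cam,uv,M); return o+d*(z-o[2])/d[2]
def proj(cam,P,M=None):
    m=M or env.camera_model(cam); K=np.array([[m['fx'],0,m['cx']],[0,m['fy'],m['cy']],[0,0,1]])
    T=np.array(m['camera_from_world']); c=(T[:3,:3]@np.atleast_2d(P).T).T+T[:3,3]
    c=c*[1,-1,-1]
    return cv2.projectPoints(c,np.zeros(3),np.zeros(3),K,np.array(m['D'],float))[0][:,0]
def snap(cam,name): 
    f=env.grab_frame(cam); cv2.imwrite(f'pics/{name}.png',f[:,:,::-1]); return f
E
python3 - <<'E'
from h import *
s=env.state(); print(s)
for c in('scene','top'): 
    snap(c,c+'0'); m=env.camera_model(c); T=np.array(m['camera_from_world']); print(c,m['fx'],m['D'],-T[:3,:3].T@T[:3,3],T[:3,:3].round(2).tolist())
E
```

```text
pics
{'time_s': 0.0, 'qpos': array([ 6.81246460e+01,  1.83493701e+01,  8.97071032e+01,  2.62995736e-04,
        7.20450399e+01, -1.14641646e+00]), 'qvel': array([ 0.13356593, -0.10427958,  0.13622906, -0.0620318 ,  0.12239543,
       -0.03690777]), 'effort': array([-1.10834940e-04, -4.12464380e+01, -2.31976765e+01,  7.27130380e-02,
        4.57156124e-02, -1.68357469e-04]), 'ee_pos': array([203.32766556, 537.29188442, 213.13834121]), 'ee_rot': array([-1.79898512e+02, -2.28100880e-03,  1.59270979e+02]), 'force': array([-0.11068011,  0.51333648, -0.35912956]), 'torque': array([ 0.01438084,  0.00585051, -0.02513309]), 'gripper_force': 0.0, 'gripper_width': 90.84102466853382}
scene 530.1643218622198 [-0.04728588  0.          0.          0.          0.        ] [ -40.84383021 1211.96245795 1030.11804092] [[-0.9, -0.44, 0.01], [0.26, -0.51, 0.82], [-0.36, 0.74, 0.57]]
top 520.3062663932492 [0.04595065 0.         0.         0.         0.        ] [ 482.75206789   29.72833058 1515.15784694] [[0.01, -1.0, -0.0], [1.0, 0.0, 0.05], [-0.05, -0.0, 1.0]]
```

View pics/top0.png

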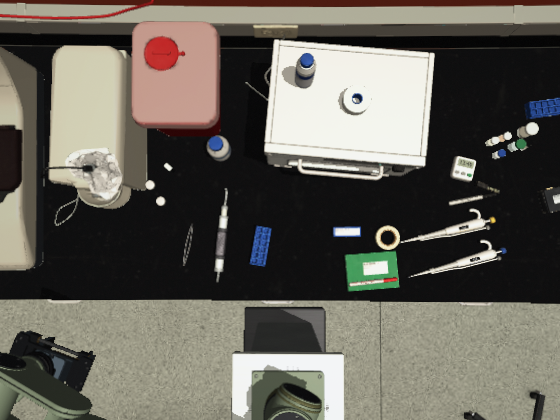

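View pics/scene0.png

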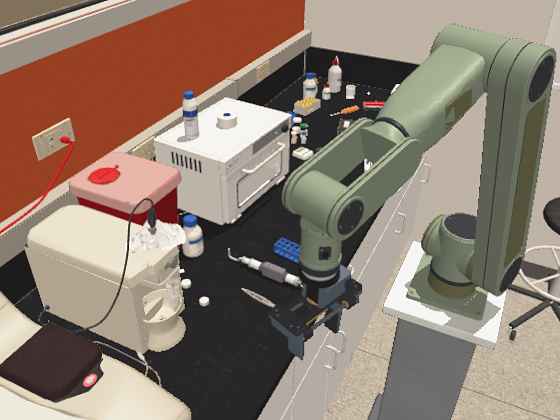

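The top view shows the balance running from its ring (218,280) to its hook (226,192), with the grip near (221,242). The oven bar runs from about (287,166) to (382,175). I'll zoom in on these two areas.

Run:
```python
import cv2, numpy as np
a=cv2.imread('pics/top0.png')
b=cv2.resize(a[180:290,165:290],None,fx=4,fy=4,interpolation=2)
c=cv2.resize(a[145:185,262:442],None,fx=4,fy=4,interpolation=2)
o=np.zeros((600,720,3),np.uint8); o[:440,:500]=b; o[440:600,:720]=c
cv2.imwrite('pics/z0.png',o)
from h import *
for uv in [(226,192),(218,280),(221,242)]: print(onz('top',uv,20))
for uv in [(287,166),(382,175)]: print(onz('top',uv,181))
```

```text
[611.74347607 181.17107399  20.        ]
[359.56731735 201.33089074  20.        ]
[467.83225252 194.02609088  20.        ]
[665.84566757   8.24934996 181.        ]
[ 643.50750777 -235.82794553  181.        ]
```

View pics/z0.png

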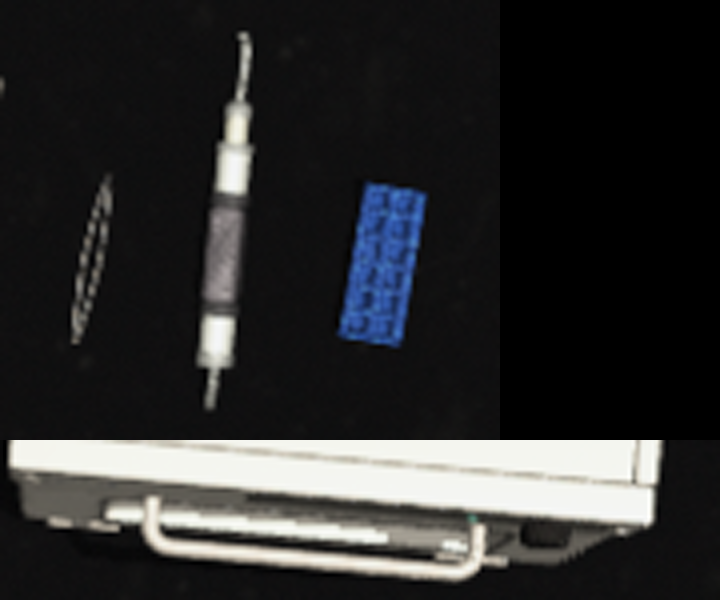

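```bash
cat >> h.py <<'E'
from scipy.spatial.transform import Rotation as Ro
def units(target):
    s=env.state(); R=Ro.from_euler('xyz',s['ee_rot'],degrees=True).as_matrix()
    return (R.T@(np.array(target)-s['ee_pos'])/30).round(2), s['ee_pos'].round(1), s['ee_rot'].round(2)
def here():
    s=env.state(); print(s['time_s'].__round__(2) if hasattr(s['time_s'],'__round__') else s['time_s'],s['ee_pos'].round(1),s['ee_rot'].round(2),s['force'].round(1),s['gripper_width'].__round__(1),s['gripper_force'].__round__(1))
E
python3 - <<'E'
from h import *
z=lambda x,y:(165+x/4,180+y/4)
q=lambda x,y:(262+x/4,145+(y-440)/4)
ring=onz('top',z(210,408),20);m=onz('top',z(237,103),33);rear=onz('top',z(215,365),32);hk=onz('top',z(243,35),39)
g=onz('top',z(224,253),40)
print('ring',ring,'mouth',m,'rear',rear,'hook',hk,'grip',g,'mouthmid',(m+rear)/2)
for a,b in((ring,hk),(rear,m)): print(np.degrees(np.arctan2(*(b-a)[1::-1])),np.linalg.norm(b-a))
A=onz('top',q(170,547),186);B=onz('top',q(455,572),186);d=A-B
print(A,B,'door heading',np.degrees(np.arctan2(-d[0],d[1])))
# full bar ends
print(onz('top',q(148,530),181),onz('top',q(482,560),181))
T=[g[0],g[1],140]
s=env.state(); yaw=175.5
R=Ro.from_euler('xyz',[180,0,yaw],degrees=True).as_matrix()
print('units after spin',R.T@(np.array(T)-s['ee_pos'])/30)
E
```

```text
ring [353.89454744 202.68715058  20.        ] mouth [571.23953705 184.45393158  33.        ] rear [385.19390707 198.13000976  32.        ] hook [619.3802607  180.04903717  39.        ] grip [464.50350741 191.78865233  40.        ] mouthmid [478.21672206 191.29197067  32.5       ]
-4.873852878910466 267.12571594948645
-4.204209085923823 186.5502922764319
[650.51982591 -36.63473355 186.        ] [ 635.13799767 -218.877186    186.        ] door heading -4.824506777932331
[662.09381858 -22.68734826 181.        ] [ 643.51183517 -237.1064253   181.        ]
units after spin [ -9.58150315 -10.80137887   2.44023994]
```

```bash
python3 -m jog '{"jaw":[80,80,80,80,80,80,80,80,80,80],"slide":[[0,0,0],[0,0,0],[-0.96,-1,0],[-1,-1,0],[-1,-1,0],[-1,-1,0],[-1,-1,0.2],[-1,-1,0.2],[-1,-1,0.2],[-1,-1,0.2]],"spin":[-1,-1,0,0,0,0,0,0,0,0]}'; python3 -m jog '{"jaw":[80,80,80,80,80],"slide":[[-0.8,-1,0.4],[-0.8,-1,0.4],[0,-0.8,0.4],[0,0,0.4],[0,0,0]],"spin":[0,0,0,0,0]}'
python3 - <<'E'
from h import *
print(units([464.5,191.8,100])); here(); snap('wrist','w0')
E
```

```text
time_s: 1.1
ee_pos: [422.4, 277.3, 189.5]
ee_rot: [-180.0, -0.0, 175.3]
force: [0.2, 0.7, -0.4]
gripper_width: 80.5
gripper_force: 0.0
time_s: 1.6
ee_pos: [461.4, 190.7, 140.3]
ee_rot: [-179.9, -0.2, 175.2]
force: [-0.2, 0.5, -0.3]
gripper_width: 79.9
gripper_force: 0.0
(array([-0.11,  0.05,  1.34]), array([461.4, 190.7, 140.3]), array([-179.94,   -0.21,  175.19]))
1.6 [461.4 190.7 140.3] [-179.94   -0.21  175.19] [-0.2  0.5 -0.3] 79.9 0.0
```

View pics/w0.png

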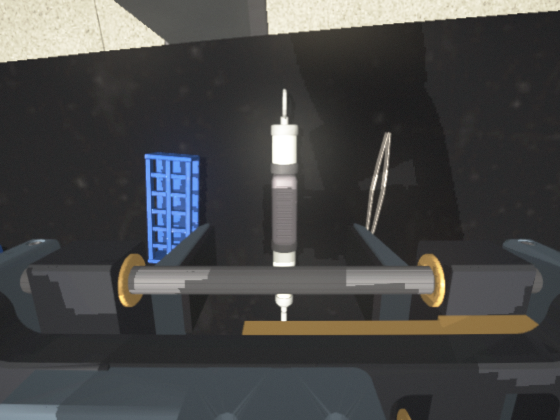

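The wrist view shows the balance vertical in the image and centred between the fingers. The rear cap is at (285,127) and the grip covers rows 165–252, with the forceps and rack outside the fingers.

Run:
```python
from h import *
M=env.camera_model('wrist')
for uv,z in [((285,127),32),((285,165),36),((285,174),40),((284.5,252),36),((284.5,246),40),((284.5,266),33),((285,92),20),((284,322),20)]: print(uv,onz('wrist',uv,z,M).round(1))
print(units([464.5,191.8,5]))
```

```text
(285, 127) [388.1 200.6  32. ]
(285, 165) [421.7 197.9  36. ]
(285, 174) [429.5 197.3  40. ]
(284.5, 252) [507.2 190.7  36. ]
(284.5, 246) [499.3 191.3  40. ]
(284.5, 266) [523.7 189.4  33. ]
(285, 92) [357.  203.2  20. ]
(284, 322) [598.  183.1  20. ]
(array([-0.09,  0.01,  4.54]), array([462.1, 191.6, 141.3]), array([-1.7999e+02, -1.0000e-01,  1.7526e+02]))
```

```bash
python3 -m jog '{"jaw":[70,60,60,60,60,60,60],"slide":[[-0.08,0.04,0.9],[0,0,0.9],[0,0,0.9],[0,0,0.9],[0,0,0.6],[0,0,0.3],[0,0,0]],"spin":[0,0,0,0,0,0,0]}' 25; python3 -m jog '{"jaw":[5,5,5,5,5,5,5,5],"slide":[[0,0,0],[0,0,0],[0,0,0],[0,0,0],[0,0,0],[0,0,0],[0,0,0],[0,0,0]],"spin":[0,0,0,0,0,0,0,0]}' 25
```

```text
time_s: 2.35
ee_pos: [464.8, 193.1, 6.4]
ee_rot: [-180.0, -0.1, 175.4]
force: [-0.3, -0.8, 1.0]
gripper_width: 59.8
gripper_force: 0.0
time_s: 3.15
ee_pos: [465.4, 192.4, 7.4]
ee_rot: [180.0, 0.0, 175.3]
force: [-0.8, -0.1, 5.4]
gripper_width: 23.9
gripper_force: 25.0
```

```bash
python3 -m jog '{"jaw":[5,5,5,5,5,5,5,5,5,5],"slide":[[0,0,0],[0,0,-0.2],[0,0,-0.5],[0,0,-0.6],[0,0,-0.6],[0,0,-0.6],[0,0,-0.6],[0,0,-0.6],[0,0,-0.5],[0,0,-0.2]],"spin":[0,0,0,0,0,0,0,0,0,0]}' 40; python3 -m jog '{"jaw":[5,5,5,5,5,5,5,5,5,5],"slide":[[0,0,0],[0,-0.4,0],[0,-0.8,0],[0,-1,0],[0,-1,0],[0,-1,0],[0,-1,0],[0,-1,0],[0,-1,0],[0,-1,0]],"spin":[0,0,0,0,0,0,0,0,0,0]}';python3 -m jog '{"jaw":[5,5,5,5,5],"slide":[[0,-0.8,0],[0,-0.4,0],[0,0,0],[0,0,0],[0,0,0]],"spin":[0,0,0,0,0]}'
python3 - <<'E'
from h import *
f=snap('top','t1'); g=snap('scene','s1'); snap('wrist','w1'); here()
a=cv2.resize(f[140:250,270:430],None,fx=4,fy=4,interpolation=2)
cv2.imwrite('pics/t1z.png',a[:,:,::-1])
b=cv2.resize(g[130:280,160:340],None,fx=4,fy=4,interpolation=2); cv2.imwrite('pics/s1z.png',b[:,:,::-1])
E
```

```text
time_s: 4.15
ee_pos: [465.4, 192.3, 140.0]
ee_rot: [180.0, 0.1, 175.3]
force: [-0.1, 1.4, -3.0]
gripper_width: 23.6
gripper_force: 40.0
time_s: 5.15
ee_pos: [443.3, -54.6, 137.9]
ee_rot: [-180.0, -0.2, 175.3]
force: [0.7, 1.2, -2.5]
gripper_width: 24.0
gripper_force: 40.0
time_s: 5.65
ee_pos: [441.7, -87.9, 138.7]
ee_rot: [180.0, -0.0, 175.3]
force: [0.6, -0.4, -2.1]
gripper_width: 23.9
gripper_force: 40.0
5.8 [441.9 -88.  138.9] [ 1.7999e+02 -1.0000e-02  1.7535e+02] [ 0.2 -0.2 -3. ] 23.8 40.0
```

View pics/t1z.png

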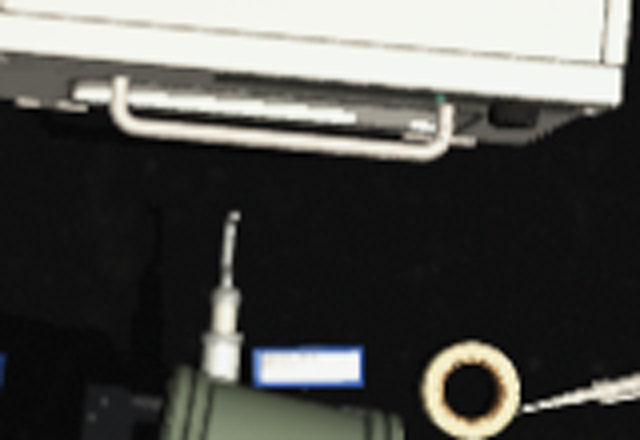

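View pics/s1z.png

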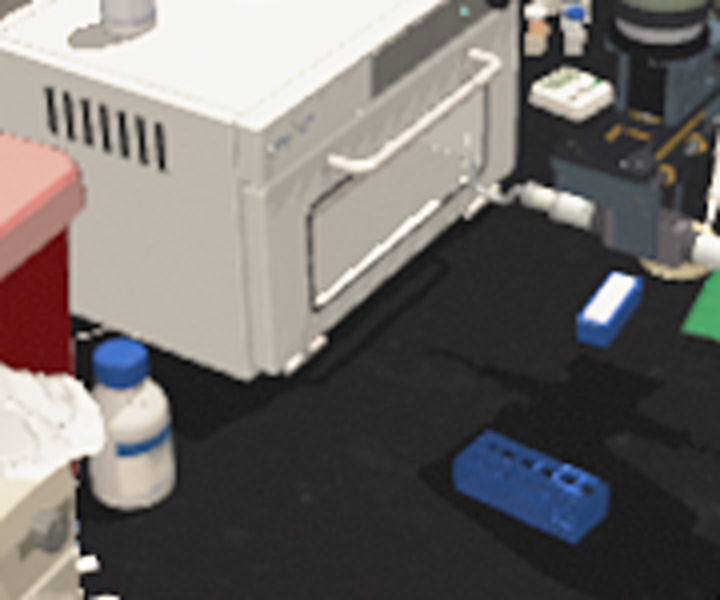

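The hook tip is at zoom (234,213), and the bar's centreline beside it is at about (241,143). The hook is clear in front of the bar and level.

Run:
```python
from h import *
q=lambda x,y:(270+(x+.5)/4-.5,140+(y+.5)/4-.5)
s=env.state(); R=Ro.from_euler('xyz',s['ee_rot'],degrees=True).as_matrix()
tip_model=s['ee_pos']-R[:,0]*(156+1)+[0,0,-7.4+39]; print('model tip',tip_model,'proj',proj('top',tip_model))
tip=onz('top',q(234,214),170.5); print('img tip',tip)
A=onz('top',q(150,136),185);B=onz('top',q(410,155),185);d=A-B
h=np.array([d[1],-d[0],0])/np.hypot(*d[:2]);print(A,B,'heading',np.degrees(np.arctan2(h[1],h[0])))
print('mid of bar',onz('top',q(118,110),181),onz('top',q(446,130),181))
for t in(tip,tip_model): print('tip to bar centre along x',(A-t)@h,(A-t)@-R[:,0])
# scene check: bar's centreline points project
print('bar z check', proj('scene',np.array([A,B])), [((u-160+.5)*4,(v-130+.5)*4) for u,v in proj('scene',np.array([A,B,tip_model]))])
```

```text
model tip [ 598.38858142 -100.71638052  170.46967144] proj [[328.90396188 192.63437588]]
img tip [597.1025128  -98.69912404 170.5       ]
[645.83764426 -43.43417969 185.        ] [ 634.25462447 -209.8130922   185.        ] heading -3.9824101440127655
mid of bar [663.06644349 -23.0062571  181.        ] [ 650.92075561 -233.62001786  181.        ]
tip to bar centre along x 44.779294121088164 44.093957639128845
tip to bar centre along x 43.356231916700985 42.64861747113978
bar z check [[256.18340132 169.46899335]
 [282.75425029 147.76178556]] [(np.float64(386.7336052882374), np.float64(159.87597339594004)), (np.float64(493.0170011660207), np.float64(73.04714224800978)), (np.float64(473.5066301729544), np.float64(156.9351975029963))]
```

```bash
python3 -m jog '{"jaw":[5,5,5,5,5,5,5,5],"slide":[[0,0,0.2],[0,0,0],[-0.4,0,0],[-0.5,0,0],[-0.5,0,0],[-0.5,0,0],[-0.2,0,0],[0,0,0]],"spin":[0,0,0,0,0,0,0,0]}'
python3 - <<'E'
from h import *
here(); f=snap('top','t2'); g=snap('scene','s2')
a=cv2.resize(f[150:215,290:390],None,fx=5,fy=5,interpolation=2); b=cv2.resize(g[120:200,210:310],None,fx=3,fy=3,interpolation=2)
b=cv2.resize(g[130:180,230:330],None,fx=5,fy=5,interpolation=2)
cv2.imwrite('pics/c2.png',np.vstack([a,b])[:,:,::-1])
E
```

```text
time_s: 6.6
ee_pos: [505.8, -94.1, 132.7]
ee_rot: [180.0, 0.0, 175.3]
force: [-1.1, 0.5, -2.2]
gripper_width: 23.4
gripper_force: 40.0
6.6 [505.8 -94.1 132.7] [1.8000e+02 2.0000e-02 1.7528e+02] [-1.1  0.5 -2.2] 23.4 40.0
```

View pics/c2.png

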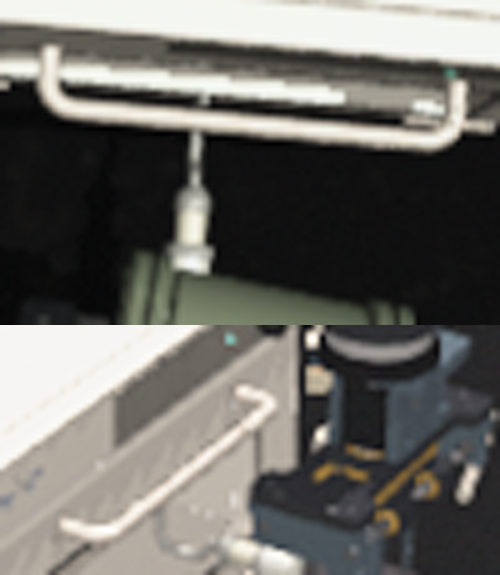

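Run:
```python
from h import *
q=lambda x,y:(290+(x+.5)/5-.5,150+(y+.5)/5-.5)
h=np.array([np.cos(np.radians(-4.4)),np.sin(np.radians(-4.4)),0])
s=env.state(); R=Ro.from_euler('xyz',s['ee_rot'],degrees=True).as_matrix()
tm=s['ee_pos']-R[:,0]*157+[0,0,31.6]; print(tm,proj('top',tm))
t=onz('top',q(203,100),164.3); b=onz('top',q(203,121),186); print(t,b,(t-b)@h,(tm-b)@h)
```

```text
[ 660.66912309 -106.81149507  164.0926672 ] [[331.01720129 169.03889347]]
[ 659.1636197  -104.66378196  164.3       ] [ 645.50709362 -102.51007387  186.        ] 13.78150730480283 15.44734405936476
```

```bash
python3 -m jog '{"jaw":[5,5,5,5,5,5,5],"slide":[[-0.13,0,0],[0,0,-0.3],[0,0,-0.3],[0,0,-0.3],[0,0,-0.2],[0,0,-0.05],[0,0,0]],"spin":[0,0,0,0,0,0,0]}';  python3 - <<'E'
from h import *
here(); f=snap('top','t3'); g=snap('scene','s3')
a=cv2.resize(f[150:215,290:390],None,fx=5,fy=5,interpolation=2)
b=cv2.resize(g[130:180,230:330],None,fx=5,fy=5,interpolation=2)
cv2.imwrite('pics/c3.png',np.vstack([a,b])[:,:,::-1])
E
```

```text
time_s: 7.4
ee_pos: [508.6, -94.3, 167.8]
ee_rot: [180.0, 0.0, 175.3]
force: [0.6, 0.7, -2.1]
gripper_width: 24.0
gripper_force: 40.0
7.4 [508.6 -94.3 167.8] [1.8000e+02 4.0000e-02 1.7527e+02] [ 0.6  0.7 -2.1] 24.0 40.0
```

View pics/c3.png

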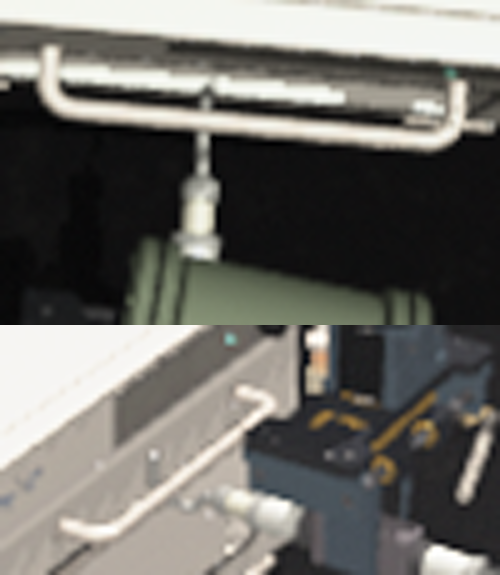

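The hook's post shows above and behind the bar: tip at (155,452) in the scene crop and (207,90) in the top crop. Now I'll pull gently.

```bash
Z='x'; python3 -m jog '{"jaw":[5,5,5,5,5,5,5,5],"slide":[[0,0,0],[0,0,0],[0.15,0,0],[0.2,0,0],[0.2,0,0],[0.15,0,0],[0,0,0],[0,0,0]],"spin":[0,0,0,0,0,0,0,0]}'; python3 -m jog '{"jaw":[5,5,5,5,5,5],"slide":[[0.15,0,0],[0.2,0,0],[0.15,0,0],[0,0,0],[0,0,0],[0,0,0]],"spin":[0,0,0,0,0,0]}'
python3 - <<'E'
from h import *
here(); w=snap('wrist','w4'); g=snap('scene','s4')
b=cv2.resize(g[130:180,230:330],None,fx=4,fy=4,interpolation=2)
b=cv2.copyMakeBorder(b,0,0,0,160,0)
cv2.imwrite('pics/c4.png',np.vstack([w[40:400],b])[:,:,::-1])
E
```

```text
time_s: 8.3
ee_pos: [487.9, -92.6, 167.6]
ee_rot: [180.0, 0.1, 175.3]
force: [3.4, 0.2, -3.0]
gripper_width: 23.7
gripper_force: 40.0
time_s: 8.9
ee_pos: [473.4, -91.4, 167.7]
ee_rot: [-180.0, 0.1, 175.3]
force: [6.1, -0.5, -5.1]
gripper_width: 23.9
gripper_force: 40.0
8.9 [473.4 -91.4 167.7] [-1.8000e+02  1.3000e-01  1.7527e+02] [ 6.1 -0.5 -5.1] 23.9 40.0
```

View pics/c4.png

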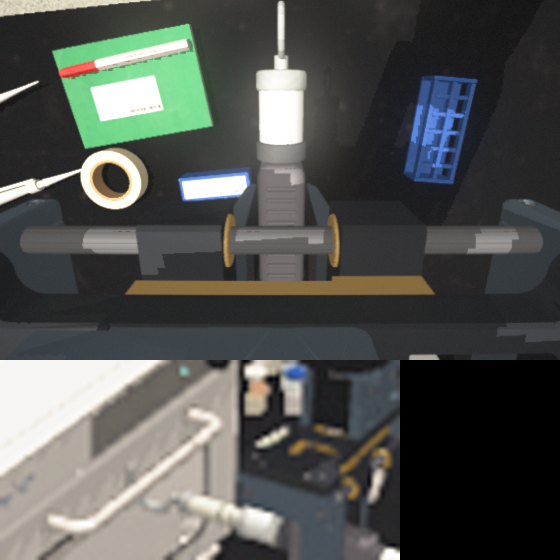

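```bash
cat > avg.py <<'E'
from h import *
F=[];P=[];T=[]
for i in range(24):
    env.grab_frame('top'); s=env.state(); F.append(s['force']);P.append(s['ee_pos'])
h=np.array([np.cos(np.radians(-4.6)),np.sin(np.radians(-4.6)),0])
F=np.array(F); print(s['time_s'],'pull',(F@h).mean().round(2),'+-',((F@h).std()/24**.5).round(2),'F',F.mean(0).round(2),'along',(np.mean(P,0)@h).round(2))
E
python3 avg.py; python3 -m jog '{"jaw":[5,5,5,5,5,5],"slide":[[0.1,0,0],[0.15,0,0],[0.1,0,0],[0,0,0],[0,0,0],[0,0,0]],"spin":[0,0,0,0,0,0]}'; python3 avg.py
python3 - <<'E'
from h import *
f=snap('top','t5'); g=snap('scene','s5')
a=cv2.resize(f[160:230,300:360],None,fx=8,fy=8,interpolation=2)
b=cv2.resize(g[145:185,250:310],None,fx=8,fy=8,interpolation=2)
b=cv2.copyMakeBorder(b,0,240,0,0,0)
b=np.rot90(b,0)
o=np.zeros((600,800,3),np.uint8); o[:560,:400]=a[:,40:440]; o[:320,400:800]=b[:320,:400]
cv2.imwrite('pics/c5.png',o[:,:,::-1])
E
```

```text
10.2 pull 5.88 +- 0.09 F [ 5.86 -0.5  -4.62] along 479.31
time_s: 10.8
ee_pos: [463.5, -90.6, 167.7]
ee_rot: [-180.0, 0.2, 175.3]
force: [7.5, -0.9, -5.7]
gripper_width: 24.2
gripper_force: 40.0
12.0 pull 7.67 +- 0.1 F [ 7.65 -0.6  -5.72] along 469.37
```

View pics/c5.png

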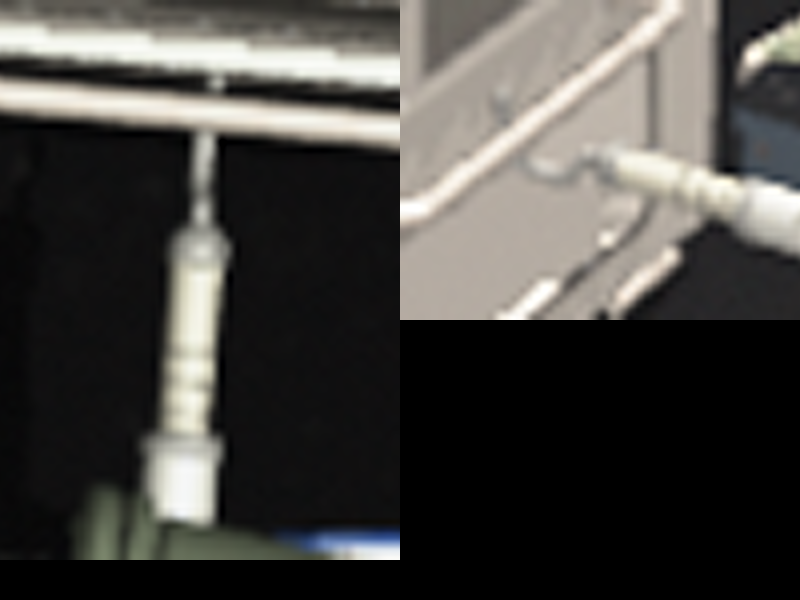

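The outermost dark line (10 mm) is at crop row 355, the next at 383, a third at about 413, and the ferrule rim is at 437. That puts the rod about 36–37 mm out, which agrees with the 7.67 N reading. It needs about 3.5 mm more.

```bash
python3 -m jog '{"jaw":[5,5,5,5,5,5],"slide":[[0.06,0,0],[0.05,0,0],[0,0,0],[0,0,0],[0,0,0],[0,0,0]],"spin":[0,0,0,0,0,0]}'; python3 avg.py
python3 - <<'E'
from h import *
def prof(f,pts):
    g=cv2.cvtColor(f,cv2.COLOR_RGB2GRAY).astype(np.float32)
    p=np.array(pts,np.float32); return cv2.remap(g,p[:,0].reshape(-1,1),p[:,1].reshape(-1,1),1)[:,0]
f=cv2.imread('pics/t5.png')[:,:,::-1]; n=np.mean([env.grab_frame('top') for _ in range(6)],0).astype(np.uint8)
v=np.arange(188,225,.5)
# axis: crop (200,250)->(185,430), crop col offset 40
x=lambda y:305+(200-(y-250)*15/180)/8
for im in(f,n):
    pr=np.mean([prof(im,[(x((q-160)*8)+o-.5,q) for q in v]) for o in(-1,-.5,0,.5,1)],0)
    print([(float(a),int(b)) for a,b in zip(v,pr)][12:])
E
```

```text
time_s: 12.7
ee_pos: [460.5, -90.4, 167.7]
ee_rot: [-180.0, 0.2, 175.3]
force: [8.9, -0.9, -6.1]
gripper_width: 24.3
gripper_force: 40.0
13.9 pull 8.42 +- 0.1 F [ 8.4  -0.57 -5.82] along 466.24
[(194.0, 233), (194.5, 233), (195.0, 233), (195.5, 233), (196.0, 233), (196.5, 233), (197.0, 234), (197.5, 234), (198.0, 234), (198.5, 234), (199.0, 234), (199.5, 234), (200.0, 234), (200.5, 234), (201.0, 234), (201.5, 234), (202.0, 234), (202.5, 225), (203.0, 216), (203.5, 211), (204.0, 206), (204.5, 220), (205.0, 233), (205.5, 233), (206.0, 232), (206.5, 222), (207.0, 213), (207.5, 210), (208.0, 208), (208.5, 221), (209.0, 234), (209.5, 231), (210.0, 229), (210.5, 222), (211.0, 214), (211.5, 218), (212.0, 221), (212.5, 218), (213.0, 215), (213.5, 194), (214.0, 174), (214.5, 182), (215.0, 191), (215.5, 193), (216.0, 196), (216.5, 211), (217.0, 227), (217.5, 235), (218.0, 242), (218.5, 243), (219.0, 243), (219.5, 243), (220.0, 243), (220.5, 243), (221.0, 243), (221.5, 243), (222.0, 243), (222.5, 242), (223.0, 241), (223.5, 223), (224.0, 206), (224.5, 142)]
[(194.0, 233), (194.5, 233), (195.0, 233), (195.5, 233), (196.0, 233), (196.5, 233), (197.0, 234), (197.5, 234), (198.0, 234), (198.5, 234), (199.0, 234), (199.5, 234), (200.0, 234), (200.5, 234), (201.0, 234), (201.5, 234), (202.0, 234), (202.5, 224), (203.0, 215), (203.5, 210), (204.0, 206), (204.5, 219), (205.0, 233), (205.5, 232), (206.0, 232), (206.5, 222), (207.0, 214), (207.5, 211), (208.0, 208), (208.5, 221), (209.0, 234), (209.5, 231), (210.0, 229), (210.5, 222), (211.0, 214), (211.5, 217), (212.0, 221), (212.5, 218), (213.0, 215), (213.5, 176), (214.0, 136), (214.5, 135), (215.0, 134), (215.5, 159), (216.0, 183), (216.5, 184), (217.0, 185), (217.5, 202), (218.0, 219), (218.5, 231), (219.0, 243), (219.5, 243), (220.0, 243), (220.5, 243), (221.0, 243), (221.5, 243), (222.0, 242), (222.5, 242), (223.0, 242), (223.5, 242), (224.0, 243), (224.5, 238)]
```

The rod's lines sit at rows 203.7, 207.7 and 211.3, which puts the 40 mm point at about 215.2. The dark band now starts at 213.7 and the tube mouth is at about 215.4, so the band's middle is at the mouth. The pull is 8.4 N.

```bash
python3 -c "
from h import *
here(); print(env.job_done())"
```

```text
14.2 [460.5 -90.4 167.6] [-180.      0.21  175.27] [ 8.8 -0.8 -5.6] 23.7 40.0
the job is handed in; nothing more can be done
None
```

I handed the job in with the balance hooked behind the bar, level and steady at about 8.4 N, the middle of the broad band at the tube mouth (rod about 40 mm out) and no sign of the door opening; no verdict was returned.

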